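Lever open the sprung cover of the test reader

ROBOT

A 6-joint arm with a two-finger parallel gripper is mounted at the origin on the work surface. World frame = base frame: x ahead of the robot, y to its left, z up, the work surface at z = 0. Lengths are in m, angles in rad, forces in N, time in s.
With the tool pointing down it reaches from about 0.275 to 0.875 m from the base axis. Payload 12.5 kg.
Tool frame: the origin (TCP) lies at the very end of the fingers, on their centre line; the grasp point (between the pads) lies 19 mm behind it; z points along the fingers, y is the line along which they close (so a half turn about z gives the same grasp; the last joint's range is limited). The gripper opens to 85 mm and grips with 20 to 120 N. Pads are 22 mm wide; open, the fingers measure 114 mm over their backs; the gripper's body (76 mm by 85 mm) begins 54 mm behind the grasp point. The pads swing forward as they close: fully open they stand 13 mm farther back than shut.
Start: joints at [1.143, 0.351, 1.652, -0, 1.139, -0.085], TCP at [0.185, 0.518, 0.231] pointing down, gripper open.
Joint ranges: [-2.75, 2.75], [-0.79, 2.1], [0.01, 2.65], [-1.57, 4.71], [0.07, 3.14], [-2.87, 2.87]. Speed limits (rad/s): [2.22, 2.22, 2.79, 3.14, 3.14, 3.14].

INTERFACE

Orientations are given as a 3x3 rotation matrix whose columns are the frame's x, y, z axes.
In Python, from bench import manip gives the robot as it stands. Calls block until the motion is done:
- manip.move_ptp(position, orientation): joint-space move of the TCP to a pose.
- manip.move_l(position, attitude=None, max_speed=0.15): straight line of the TCP; attitude=None keeps the orientation; max_speed is the mean speed in m/s.
- manip.move_j(angles): joint-space move.
- manip.set_gripper(opening, effort=None): opening from 0.0 (shut) to 1.0 (fully open); effort is the grip in N (None keeps the last); returns when the fingers have stopped.
- manip.dwell(seconds).
- manip.inverse_kinematics(position, orientation): joint angles nearest the present ones, or None.
- manip.grab_frame(name): name is "scene" or "top" or "wrist"; returns (picture, depth): 480x640x3 uint8, red, green, blue; 480x640 float32, m along the optical axis (not along the pixel's ray), 0 where there is no reading.
- manip.get_calibration(name): a dict with "camera_matrix" (3x3 intrinsics, pixels), "R" (3x3) and "t" (3): a world point X has camera coordinates R X + t. Camera axes: x right, y down, z forward; pixel columns grow to the right and rows downward; lengths in m; the calibration is good to about 2 mm. A picture is of the moment at which its call begins: read the wrist's pose just before it. get_calibration takes no time and is no camera call; for the wrist camera it gives the pose at the moment of the call.
A pose or a line that the arm cannot do raises manip.Unreachable and nothing moves.
- manip.sign_off(): hands the job in; it is judged then, once.
Trained networks look in the newest picture that a camera, given by its name, has taken for a name from the list of things; names that differ only in an ending like _2 or _b are one class to them, and where a whole thing is asked for, a point or a joint stands for the part that bears it (a point fixed in the world has none). Each returns a list of dicts, best first, with "confidence" (0 to 1); they miss things now and then, are a little off and sometimes report something else, mostly with a low value. They report only what shows in the picture. A call takes as long as a camera call. They do not tell look-alikes from the thing itself.
- manip.look_for(camera, name): "at" ([x, y, z] in m, in world coordinates, good to about 4 mm: the middle of the surface that is visible of it).
Readings, each from a call of its own:
- manip.current_time(): time.
- manip.current_qpos(): joint angles.
- manip.current_joint_vel(): joint speeds.
- manip.current_joint_torque(): joint torques, N m.
- manip.current_ee_pos(): TCP position.
- manip.current_tcp_rot(): TCP orientation.
- manip.current_force(): force on the tool from outside, world axes, zero at the start.
- manip.current_ft_torque(): the same for the moment, N m.
- manip.current_grip_width(): opening from 0.0 (shut) to 1.0 (fully open).
- manip.current_grip_force(): force on a finger pad.
Only numpy, scipy, OpenCV 4.12 (cv2) and the standard library are available. Lean on these libraries where they do the work, as an engineer would, in place of code of your own. Each camera call takes 0.05 s, during which the arm holds its last target. There are 200 camera calls.

TASK

Get the desktop test reader ready for the next samples: first push its open drawer home until it clicks in at its stop, then take the flat opener, put its blade into the notch under the front edge of the reader's cover and lever the cover off its catch so that it springs fully open, and lay the opener flat back on its mat. Touch the cover with the blade only, never with the gripper or arm, and leave everything else on the desk where it is.

Things in the scene. Friction and masses are not known exactly. Their poses are not given: they have to be found in the camera images.
- reader: White desktop test reader fixed to the desk, 180 mm deep (x -100 to 80) by 200 wide (y), with a fixed rear housing to x = +114, 97 high. Stands on 12 mm feet. Origin: under the box, 12 mm above the desk; x points to its back, front face at x = -100 towards the robot. The cover's front edge is flush with the front face. The drawer is below the notch: open, it is in the way of levering.
- notch (a point): Middle of the mouth of the pry notch, in the front face at reader (-100, 0, 83.5) mm (95.5 above the desk). The notch is a level slot 44 mm wide (y), 7 mm high (reader z 80 to 87) and 31 mm deep (x), closed at its back. Its floor is the fixed rim of the box (the fulcrum); its ceiling is the cover. A dark strip 44 mm wide on top of the cover marks it.
- cover (a joint): Angle of the cover, rad: 0 shut, grows as it opens, stop at 1.25. Grey plate 170 x 200 x 11 mm without handle, underside at reader z = 87 mm, top 99, hinged along its back edge (reader x = +70, z = 87). A spring catch holds it shut, about 10 N at the front edge; raising that edge about 5 mm frees it and springs swing it open within 2 s.
- cover_lip (a point): Middle of the lower front edge of the cover (the ceiling of the notch's mouth when shut); moves with the cover.
- drawer (a joint): How far the drawer stands open, in m: 0 home, grows as it comes out towards the robot (reader -x). A detent 9 to 4 mm before home takes about 12 N to push past, then pulls the drawer in.
- drawer_face (a point): Point on the outer face of the drawer's front, on its centre line, at reader z = 55 mm (67 above the desk); moves with the drawer. The front is a grey panel 170 mm wide, 60 mm high (reader z 10 to 70), 13 mm thick; when home its face stands 13 mm in front of the reader's front face.
- opener: Flat opener, 200 mm long, 90 g, loose on the mat. Black handle 110 x 22 wide x 18 mm high (opener x -110 to 0, z 0 to 18); in line with it a flat steel blade 24 wide, 3 thick, x 0 to 90, at mid-height (z = 9), its last 10 mm 22 wide and 2 thick. Origin: underside, where handle and blade meet; x points to the blade's tip, z up.
- opener_grip (a point): Middle of the opener's handle, opener (-50, 0, 9) mm; grip across the 22 mm width.
- opener_tip (a point): Middle of the blade's tip edge, opener (90, 0, 9) mm.
- mat: Grey fabric mat 270 (x) x 200 (y) x 4 mm, fixed on the desk, carrying the opener and a marker. Origin: centre of its underside. A pile of white papers lies at the other side of the reader.
- marker: Bystander: round white marker pen with black cap, 130 mm long, 17 mm thick, on the mat beside the opener.
- pad: Bystander: pad of sticky notes 76 x 76 x 14 mm on the papers. Origin: centre of underside.
- cup: Bystander: paper cup, 76 mm across, 90 mm high. Origin: centre of underside.
- tube_rack: Bystander: white rack 60 (x) x 130 (y) mm with ten capped tubes, 106 mm high. Origin: centre of underside.
There are look-alikes about, which are no part of the job. Leave any green or red look-alike of the opener alone.

How it is judged:
On the way, in this order (a step that is already met when the one before it is completed fails the run):
1. the drawer is pushed home past its detent (within 3 mm) (value of joint drawer below 0.003 m), for 0.2 s.
2. the blade forces the cover up off its seat against the catch (value of joint cover above 0.008 rad and contact force between opener and cover above 1 N).
3. the cover has sprung open (beyond 0.95 rad) (value of joint cover above 0.95 rad), for 0.2 s.
At the end, for the whole second after the job is handed in: The drawer is home within 3 mm, the cover stands open beyond 0.95 rad, and the opener lies flat (within 0.15 rad) and still on the mat, released: its origin (where handle and blade meet) over the mat, within 120 mm of the mat's centre along its length and 100 mm along its width (value of joint drawer below 0.003 m and value of joint cover above 0.95 rad and x of opener in the frame of mat between -0.12 and 0.12 m and y of opener in the frame of mat between -0.1 and 0.1 m and z of opener in the frame of mat below 0.012 m and angle between opener's own z axis and vertical below 0.15 rad and linear speed of opener below 0.02 m/s); the robot touches nothing.
It fails at once if the gripper or arm touches the cover (over 1 N) (contact force between any of the fingers, the arm and cover above 1 N).
It fails at once if another thing on the desk is moved more than 30 mm (distance of any of marker, pad, cup, tube_rack from where it was at the start of the episode above 0.03 m).
It also fails if it takes over 69 s, if anything falls off the work surface, if the arm or the gripper's body presses on something with over 40 N, if the wrist force passes 120 N, or if a joint passes its speed limit or range.

## Working session

There is one attempt and no reset: what is moved stays moved. The work goes in short steps, each a Python script; the robot and the scene stay as the last script left them, time stands still between calls to the robot, and variables do not carry over. Pictures are saved under pics/ and viewed, at most 10 in all, crops included, and the job is handed in when it is done.

```bash
ls; mkdir -p pics; python3 - <<'E'
from bench import manip
import cv2,numpy as np
np.set_printoptions(precision=4,suppress=True)
for c in ["top","scene"]:
    p,d=manip.grab_frame(c); cv2.imwrite(f"pics/{c}1.png",p[:,:,::-1]); np.save(f"pics/{c}1.npy",d)
    k=manip.get_calibration(c); print(c,k)
    for n in ["reader","drawer_face","cover_lip","notch","opener","opener_grip","opener_tip","mat","marker","cup","tube_rack","pad"]:
        print(n,[(np.round(r["at"],3),round(r["confidence"],2)) for r in manip.look_for(c,n)])
print(manip.current_time())
E
```

```text
pics
top {'camera_matrix': array([[536.8856,   0.    , 318.0688],
       [  0.    , 536.8856, 234.0682],
       [  0.    ,   0.    ,   1.    ]]), 'R': array([[ 0.0117, -0.9994,  0.0335],
       [-0.981 , -0.018 , -0.1931],
       [ 0.1936, -0.0306, -0.9806]]), 't': array([-0.0089,  0.4938,  1.0996])}
reader [(array([0.673, 0.006, 0.11 ]), 0.71)]
drawer_face [(array([0.583, 0.017, 0.05 ]), 0.79), (array([ 0.702, -0.01 ,  0.11 ]), 0.18)]
cover_lip [(array([ 0.7  , -0.009,  0.114]), 0.88)]
notch [(array([0.676, 0.   , 0.11 ]), 0.6)]
opener [(array([ 0.492, -0.34 ,  0.017]), 0.81), (array([ 0.174, -0.313,  0.016]), 0.63), (array([ 0.336, -0.07 ,  0.015]), 0.63)]
opener_grip [(array([ 0.338, -0.07 ,  0.014]), 0.71), (array([ 0.49 , -0.34 ,  0.019]), 0.62), (array([ 0.173, -0.313,  0.013]), 0.62)]
opener_tip [(array([ 0.174, -0.309,  0.013]), 0.95), (array([ 0.334, -0.072,  0.02 ]), 0.67), (array([ 0.49 , -0.338,  0.017]), 0.62)]
mat [(array([ 0.458, -0.31 ,  0.006]), 0.65)]
marker [(array([ 0.45 , -0.238,  0.015]), 0.73)]
cup [(array([0.738, 0.292, 0.056]), 0.91), (array([ 0.49 , -0.339, 
[... 864 characters left out ...]
ner_grip [(array([ 0.5  , -0.347,  0.015]), 0.83), (array([ 0.183, -0.333,  0.013]), 0.77), (array([ 0.353, -0.07 ,  0.01 ]), 0.73)]
opener_tip [(array([ 0.504, -0.344,  0.012]), 0.79), (array([ 0.188, -0.334,  0.009]), 0.75), (array([ 0.346, -0.068,  0.014]), 0.6), (array([0.504, 0.346, 0.022]), 0.41)]
mat [(array([ 0.486, -0.316, -0.   ]), 0.95)]
marker [(array([ 0.465, -0.239,  0.024]), 0.8), (array([ 0.715, -0.013,  0.111]), 0.6)]
cup [(array([0.735, 0.279, 0.06 ]), 0.59), (array([ 0.502, -0.347,  0.011]), 0.21)]
tube_rack [(array([ 0.76, -0.3 ,  0.05]), 0.87)]
pad [(array([0.504, 0.347, 0.021]), 0.76), (array([ 0.485, -0.315,  0.002]), 0.62), (array([ 0.712, -0.011,  0.113]), 0.33)]
1.3
```

View pics/top1.png

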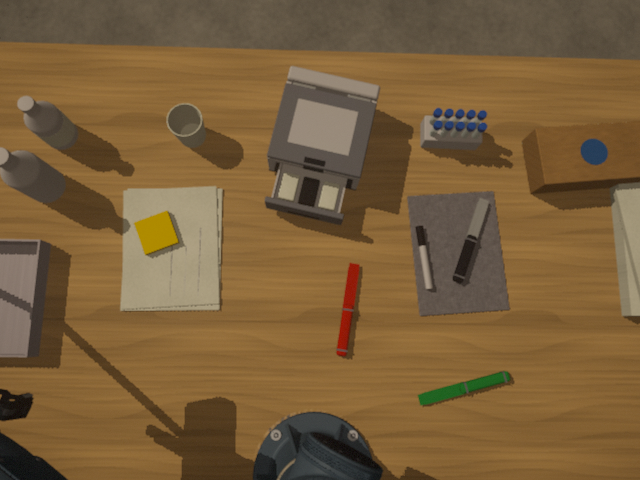

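View pics/scene1.png

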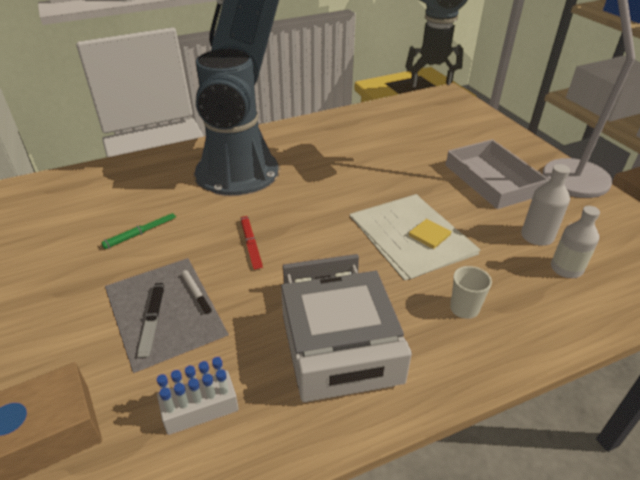

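The top view shows the reader around pixel (325,130), turned slightly, with the drawer front at (305,212). The real opener has its black handle at (465,260) and its blade tip at (485,200). The marker is at (425,258). The red and green pens are look-alikes.

```bash
cat > h.py <<'E'
from bench import manip
import cv2,numpy as np
np.set_printoptions(precision=4,suppress=True)
def world(d,k):
    v,u=np.mgrid[:d.shape[0],:d.shape[1]]; K=k["camera_matrix"]
    c=np.stack([(u-K[0,2])/K[0,0]*d,(v-K[1,2])/K[1,1]*d,d],-1)
    return (c-k["t"])@k["R"]
def rect(P):
    return cv2.boxPoints(cv2.minAreaRect(P.astype(np.float32)))
def big(m):
    n,l,s,_=cv2.connectedComponentsWithStats(m.astype(np.uint8)); return l==1+np.argmax(s[1:,4])
E
python3 - <<'E'
from h import *
p=cv2.imread("pics/top1.png"); d=np.load("pics/top1.npy"); W=world(d,manip.get_calibration("top")); z=W[...,2]; g=cv2.cvtColor(p,6)
desk=z[330:370,200:300]; print("desk z",desk.mean(),desk.std())
roi=np.zeros(z.shape,bool); roi[50:225,250:395]=1
c=big(roi&(z>.100)&(z<.125)); print("cover+housing",c.sum(),z[c].mean(),z[c].std()); print(rect(W[c][:,:2]))
for cut in (150,):
    cg=big(c&(g<cut)); print("grey",rect(W[cg][:,:2]),z[cg].mean())
dr=roi&(z>.06)&(z<.095)&(W[...,0]<.62); dr=big(dr); print("drawer front top",dr.sum(),z[dr].mean(),rect(W[dr][:,:2]))
roi[:]=0; roi[185:295,440:500]=1
o=big(roi&(z>.0095)&(z<.05)); print("opener",o.sum(),rect(W[o][:,:2]),z[o].mean())
h=big(roi&(g<45)&(z>.0095)); print("handle",h.sum(),rect(W[h][:,:2]),z[h].mean(), W[h].mean(0))
print("blade",W[big(o&(g>100))].mean(0))
roi[:]=0; roi[180:320,400:515]=1
m=roi&(z<.008)&(np.ptp(p.astype(int),axis=2)<20); m=big(m);print("mat",rect(W[m][:,:2]),z[m].mean())
roi[:]=0; roi[215:300,408:440]=1
o=big(roi&(z>.0095)&(z<.05)); print("marker",rect(W[o][:,:2]))
E
```

```text
desk z 0.004526855905460419 0.06680807195722357
cover+housing 8866 0.1120349061033365 0.0026814146362199856
[[ 0.6001 -0.0854]
 [ 0.8105 -0.131 ]
 [ 0.8529  0.0649]
 [ 0.6425  0.1105]]
grey [[ 0.6001 -0.0854]
 [ 0.8105 -0.131 ]
 [ 0.8529  0.0649]
 [ 0.6425  0.1105]] 0.11203555900445684
drawer front top 700 0.07831219254896021 [[ 0.4941 -0.042 ]
 [ 0.5593 -0.0673]
 [ 0.6198  0.0884]
 [ 0.5545  0.1137]]
opener 954 [[ 0.3941 -0.3202]
 [ 0.5836 -0.3911]
 [ 0.5932 -0.3655]
 [ 0.4037 -0.2947]] 0.01871499123967136
handle 378 [[ 0.2175  0.0006]
 [ 0.4452 -0.3719]
 [ 0.4993 -0.3389]
 [ 0.2716  0.0336]] 0.030943531159426788 [ 0.451  -0.3222  0.0309]
blade [ 0.5462 -0.36    0.0152]
mat [[ 0.3788 -0.332 ]
 [ 0.5677 -0.4183]
 [ 0.5806 -0.3901]
 [ 0.3917 -0.3037]] 0.004486760414726509
marker [[ 0.3827 -0.2387]
 [ 0.3857 -0.2583]
 [ 0.527  -0.2365]
 [ 0.524  -0.2169]]
```

```bash
cat >> h.py <<'E'
YAW=np.arctan2(-.0456,.2104); F=np.array([.6213,.0126,.012])   # reader front mid, reader z=0
K=np.array([0,0,1.])
def T(yaw,t):   # tool down, tilted forward (tip up) by t, x along yaw
    d=np.array([np.cos(yaw),np.sin(yaw),0]); x=np.cos(t)*d+np.sin(t)*K; z=np.sin(t)*d-np.cos(t)*K
    return np.stack([x,np.cross(z,x),z],1)
def rd(x,y,z):  # reader coords (m) -> world
    c,s=np.cos(YAW),np.sin(YAW); x=x+.1
    return F+np.array([c*x-s*y,s*x+c*y,z])
E
python3 - <<'E'
from h import *
print(manip.current_tcp_rot(), manip.inverse_kinematics(rd(-.22,0,.1),T(YAW,0)),manip.inverse_kinematics(np.array([.456,-.329,.1]),T(np.radians(-20.5),0)),manip.inverse_kinematics(rd(-.22,0,.05),T(YAW,.45)))
manip.set_gripper(0.0,40)
R=T(YAW,.6)
manip.move_ptp(rd(-.26,0,.15),R); manip.move_l(rd(-.26,0,.048),R)
f0=manip.current_force(); d=R[:,1]; d=np.array([np.cos(YAW),np.sin(YAW),0])
log=[]
x=-.255
while x<-.108:
    manip.move_l(rd(x,0,.048),R,.05)
    f=(manip.current_force()-f0)@d; log.append((round(x,3),round(f,1)))
    if f<-22 and x>-.14: break
    if f<-35: break
    x+=.005 if x<-.14 else .002
print(log,manip.current_time())
p,dd=manip.grab_frame("top"); cv2.imwrite("pics/top2.png",p[:,:,::-1])
E
```

```text
[[-0.9418  0.3361 -0.    ]
 [ 0.3361  0.9418  0.    ]
 [ 0.     -0.     -1.    ]] [-0.0168  0.4356  1.8695 -0.      0.8364  1.7674] [-0.7078  0.5397  1.7268 -0.      0.8751  1.2208] [ 0.0406  0.4416  2.1721 -0.883   0.1419  2.6784]Traceback (most recent call last):
  File "<stdin>", line 5, in <module>
bench.Unreachable: the arm cannot follow that straight line within its joint ranges
```

```bash
python3 - <<'E'
from h import *
R=T(YAW,.15)
manip.move_ptp(rd(-.24,0,.15),R); manip.move_l(rd(-.24,0,.050),R)
f0=manip.current_force(); d=np.array([np.cos(YAW),np.sin(YAW),0])
log=[]
x=-.235
while x<-.108:
    manip.move_l(rd(x,0,.050),R,.06)
    f=(manip.current_force()-f0)@d; log.append((round(x,3),round(f,1)))
    if f<-22 and x>-.14: break
    if f<-35: break
    x+=.005 if x<-.14 else .002
print(log,manip.current_time())
p,dd=manip.grab_frame("top"); cv2.imwrite("pics/top2.png",p[:,:,::-1])
E
```

```text
[(-0.235, np.float64(0.9)), (-0.23, np.float64(-0.7)), (-0.225, np.float64(-0.3)), (-0.22, np.float64(0.3)), (-0.215, np.float64(-1.0)), (-0.21, np.float64(-1.4)), (-0.205, np.float64(0.3)), (-0.2, np.float64(-0.0)), (-0.195, np.float64(1.0)), (-0.19, np.float64(0.8)), (-0.185, np.float64(0.2)), (-0.18, np.float64(-0.3)), (-0.175, np.float64(-0.2)), (-0.17, np.float64(-0.4)), (-0.165, np.float64(-0.2)), (-0.16, np.float64(0.3)), (-0.155, np.float64(-0.2)), (-0.15, np.float64(-0.3)), (-0.145, np.float64(-0.2)), (-0.14, np.float64(1.3)), (-0.138, np.float64(0.3)), (-0.136, np.float64(-0.0)), (-0.134, np.float64(-0.2)), (-0.132, np.float64(-0.2)), (-0.13, np.float64(-5.5)), (-0.128, np.float64(-8.2)), (-0.126, np.float64(-0.9)), (-0.124, np.float64(0.4)), (-0.122, np.float64(-4.5)), (-0.12, np.float64(-15.4)), (-0.118, np.float64(-27.1))] 13.95
```

View pics/top2.png

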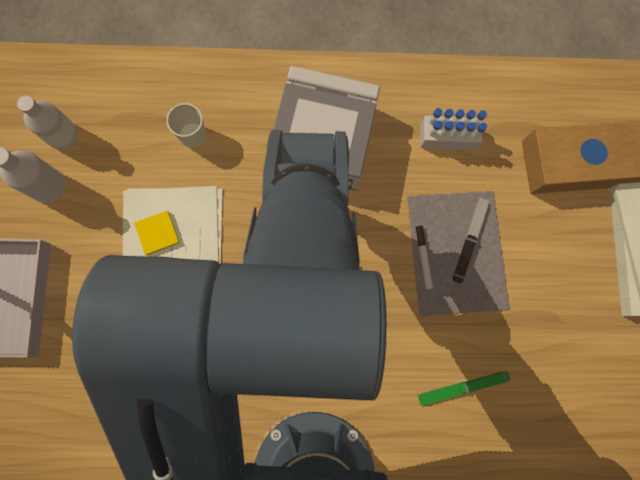

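The drawer went past its detent at x = -0.128 and hit its hard stop at -0.122. Grasping the opener next.

```bash
python3 - <<'E'
from h import *
manip.move_l(rd(-.2,0,.10),None,.2)
OY=np.arctan2(-.0709,.1895); od=np.array([np.cos(OY),np.sin(OY),0])
G=np.array([.4937,-.3429,0])-.04*od; R=T(OY,-.3)
print("rel",[manip.inverse_kinematics(rd(x,0,.08),T(YAW,t)) for x,t in ((-.25,-.3),(-.22,-.3),(-.21,.15))])
manip.move_ptp(G+.13*K,R); manip.set_gripper(.6,40)
p,dd=manip.grab_frame("wrist"); cv2.imwrite("pics/w1.png",p[:,:,::-1])
manip.move_l(G+.010*K,None,.12); f=manip.current_force(); print("f",f)
manip.set_gripper(0.,110); print(manip.current_grip_width(),manip.current_grip_force(),manip.current_ee_pos())
manip.move_l(G+.16*K,None,.15)
print(manip.current_grip_width(),manip.current_force()-f,manip.current_ee_pos(),G)
p,dd=manip.grab_frame("scene"); cv2.imwrite("pics/s2.png",p[:,:,::-1]);np.save("pics/s2.npy",dd)
p,dd=manip.grab_frame("wrist"); cv2.imwrite("pics/w2.png",p[:,:,::-1]);np.save("pics/w2.npy",dd)
a=np.hstack([cv2.resize(cv2.imread(f"pics/{n}.png"),(400,300)) for n in("w1","w2")]);cv2.imwrite("pics/w12.png",a)
print(manip.current_time())
E
```

```text
rel [array([-0.034 ,  0.5552,  1.7641,  0.0587,  1.1185,  1.7167]), array([-0.0432,  0.5971,  1.685 ,  0.0547,  1.156 ,  1.7115]), array([-0.0047,  0.4337,  1.9537, -0.0542,  0.6081,  1.8218])]
f [ 0.1132 -0.4054 -0.1223]
0.21932041359813345 108.7603211402893 [ 0.4567 -0.3292  0.011 ]
0.2222500063886185 [ 0.3466  0.4181 -2.0394] [ 0.4559 -0.3286  0.1591] [ 0.4562 -0.3289  0.    ]
19.4
```

View pics/w12.png

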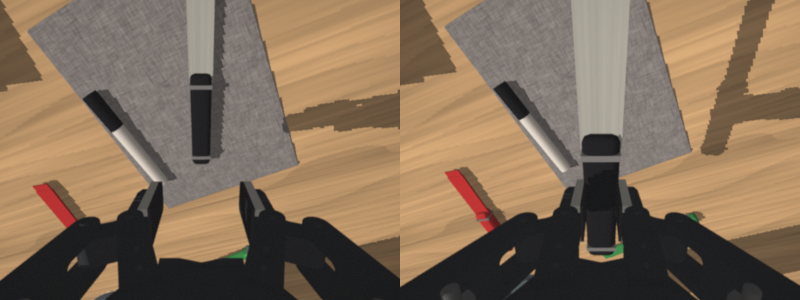

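View pics/s2.png

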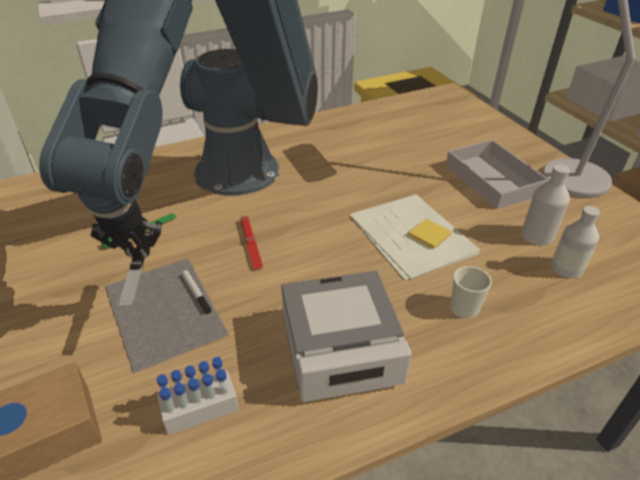

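Wrist view (right half): the handle is held between the pads and the blade runs straight ahead. Scene view: the drawer is home. Next I check the blade's pitch from wrist depth.

```bash
python3 - <<'E'
from h import *
d=np.load("pics/w2.npy"); W=world(d,manip.get_calibration("wrist")); e=manip.current_ee_pos()
L=(W-e)@T(np.arctan2(-.0709,.1895),0)  # x along opener, y side, z down
m=np.zeros(d.shape,bool); m[5:200,270:370]=1
b=m&(d>.05)&(L[...,2]<.05)&(L[...,2]>-.05)&(L[...,0]>.06); b=big(b); P=L[b]
print(b.sum(),"x",P[:,0].min(),P[:,0].max(),"pitch fit",np.polyfit(P[:,0],-P[:,2],1))
for lo in np.arange(.05,.15,.015):
    q=P[(P[:,0]>lo)&(P[:,0]<lo+.015)]
    if len(q): print(lo,q.mean(0),np.ptp(q[:,1]))
m[:]=0;m[215:400,270:370]=1
h=L[m&(d>.05)&(L[...,2]<.03)]; print("handle x",np.percentile(h[:,0],[1,50,99]))
E
```

```text
14715 x 0.060001096356542785 0.10959227409237796 pitch fit [-0.0027  0.002 ]
0.05 [ 0.0625 -0.0001 -0.0018] 0.024075746883593097
0.065 [ 0.0728 -0.0002 -0.0018] 0.024155047747546052
0.08 [ 0.0878 -0.0002 -0.0018] 0.0241665487705369
0.095 [ 0.1026 -0.0003 -0.0017] 0.024232661636073106
handle x [-0.0481  0.0182  0.0479]
```

```bash
python3 - <<'E'
from h import *
R=T(YAW,-.3)
manip.move_ptp(rd(-.275,0,.15),R); manip.move_l(rd(-.275,0,.082),R,.12)
manip.dwell(.3)
k=manip.get_calibration("wrist"); e=manip.current_ee_pos()
p,d=manip.grab_frame("wrist"); cv2.imwrite("pics/w3.png",p[:,:,::-1])
W=world(d,k); L=(W-e)@T(YAW,0); L[...,2]*=-1
print("e",e,rd(-.275,0,.082),"yaw err",manip.current_tcp_rot()[:,1],R[:,1])
ok=(d>.05)
b=ok&(abs(L[...,1])<.012)&(L[...,0]>.07)&(L[...,0]<.14)&(abs(L[...,2])<.01); print("blade top",L[b][:,2].mean(),b.sum(),L[b][:,0].max())
c=ok&(L[...,2]>.008)&(L[...,2]<.03)&(L[...,0]>.14)&(L[...,0]<.26); print("cover top",np.median(L[c][:,2]),c.sum(),"front",np.percentile(L[c][:,0],[.5,1,5]))
for y in np.arange(-.09,.1,.03):
    s=c&(abs(L[...,1]-y)<.006); print(round(y,2),np.percentile(L[s][:,0],2) if s.any() else None)
print("y range",np.percentile(L[c][:,1],[.5,99.5]),manip.current_time())
E
```

```text
e [0.4505 0.0497 0.0944] [0.4503 0.0497 0.094 ] yaw err [-0.2118 -0.9773 -0.0001] [-0.2118 -0.9773  0.    ]
blade top 0.0019688535736991216 12932 0.11064183806028163
  return _methods._mean(a, axis=axis, dtype=dtype,
  ret = ret.dtype.type(ret / rcount)
Traceback (most recent call last):
IndexError: index -1 is out of bounds for axis 0 with size 0
```

View pics/w3.png

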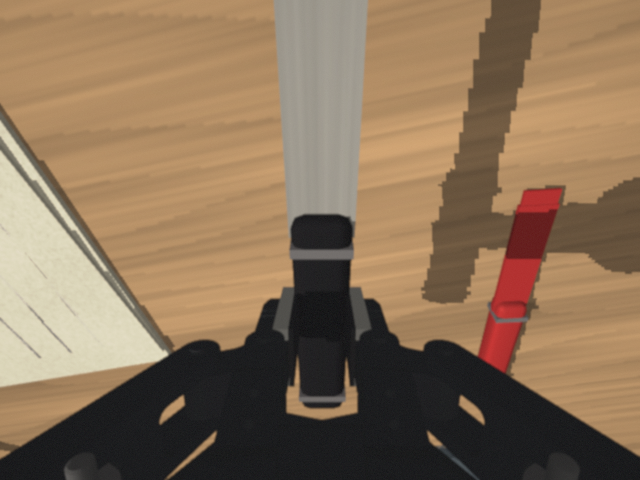

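The blade is level and straight ahead, but the reader is outside the wrist view. I'll insert under a force guard.

```bash
python3 - <<'E'
from h import *
k=manip.get_calibration("wrist"); p,d=manip.grab_frame("wrist"); W=world(d,k)
print("desk z via wrist",np.median(W[20:150,60:240,2]))
f0=manip.current_force(); dd=T(YAW,0)[:,0]; log=[]
Z=.0815
for x in [-.255,-.245]+list(np.arange(-.241,-.2135,.003)):
    manip.move_l(rd(x,0,Z),None,.06); f=manip.current_force()-f0
    log.append((round(x,3),round(f@dd,1),round(f[2],1)))
    if f@dd<-6 or abs(f[2])>8: break
print(log,manip.current_ee_pos(),manip.current_time())
p,d=manip.grab_frame("scene"); cv2.imwrite("pics/s4.png",cv2.resize(p[220:420,230:450,::-1],None,fx=3,fy=3,interpolation=2))
p,d=manip.grab_frame("top"); cv2.imwrite("pics/t4.png",p[:,:,::-1])
E
```

```text
desk z via wrist -0.0013812424311684854
[(-0.255, np.float64(0.7), np.float64(-1.4)), (-0.245, np.float64(0.9), np.float64(-1.3)), (np.float64(-0.241), np.float64(0.9), np.float64(-1.2)), (np.float64(-0.238), np.float64(0.9), np.float64(-0.5)), (np.float64(-0.235), np.float64(1.1), np.float64(-1.1)), (np.float64(-0.232), np.float64(0.9), np.float64(-0.3)), (np.float64(-0.229), np.float64(0.2), np.float64(-0.3)), (np.float64(-0.226), np.float64(0.8), np.float64(-1.1)), (np.float64(-0.223), np.float64(0.9), np.float64(-1.2)), (np.float64(-0.22), np.float64(0.4), np.float64(-0.5)), (np.float64(-0.217), np.float64(0.5), np.float64(-0.6)), (np.float64(-0.214), np.float64(0.6), np.float64(-0.9))] [0.51   0.0367 0.0935] 25.2333
```

```bash
python3 - <<'E'
from h import *
f0=manip.current_force(); t0=manip.current_ee_pos(); T0=T(YAW,0); P0=rd(-.1,0,.0819); log=[]; C=rd(-.214,0,.0815)
pk=0
for a in np.arange(.04,.461,.03):
    P=P0-K*min(.0017,.0017*a/.1); Q=T(YAW,a)@T0.T
    manip.move_l(P+Q@(C-P0),T(YAW,-.3+a),.06); f=manip.current_force()-f0
    log.append((round(a,2),np.round(f,1).tolist(),round(float(manip.current_ft_torque()[1]),2))); pk=max(pk,f[2])
    if np.linalg.norm(f)>45: break
print(*log,sep="\n"); print(manip.current_ee_pos(),manip.current_time())
p,d=manip.grab_frame("scene"); cv2.imwrite("pics/s5.png",p[:,:,::-1])
E
```

```text
(np.float64(0.04), [-0.4, 0.8, 0.1], -0.16)
(np.float64(0.07), [-0.1, 0.9, 0.1], -0.18)
(np.float64(0.1), [0.4, 0.5, -0.2], -0.09)
(np.float64(0.13), [-0.6, 1.6, 0.1], -0.14)
(np.float64(0.16), [-0.4, 0.2, -0.3], -0.1)
(np.float64(0.19), [-0.5, 0.6, 0.2], -0.04)
(np.float64(0.22), [0.0, 0.3, 0.2], -0.02)
(np.float64(0.25), [-0.9, 0.6, -0.2], -0.04)
(np.float64(0.28), [-0.4, 1.4, -0.7], 0.09)
(np.float64(0.31), [0.8, -0.3, 0.3], -0.21)
(np.float64(0.34), [2.8, -0.4, 1.1], -0.27)
(np.float64(0.37), [1.3, -0.2, 0.3], -0.14)
(np.float64(0.4), [-1.2, 0.8, -0.7], 0.24)
(np.float64(0.43), [-2.8, 0.0, -2.2], 0.56)
(np.float64(0.46), [0.2, 0.4, -0.3], 0.17)
[0.5216 0.0342 0.0413] 29.0833
```

View pics/s5.png

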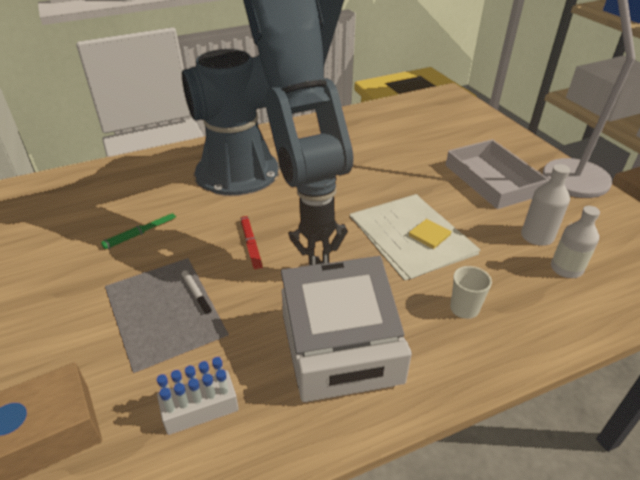

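Scene view: the cover at (340,300) still looks shut. I need to measure the blade's attitude in the grip and the cover's height.

```bash
cat >> h.py <<'E'
def blade():
    k=manip.get_calibration("wrist"); e=manip.current_ee_pos(); R=manip.current_tcp_rot(); p,d=manip.grab_frame("wrist")
    L=(world(d,k)-e)@R@T(0,-.3)  # frame of opener as grasped: x fwd, y, z up (T(0,-.3) rows)
    return p,d,L
E
python3 - <<'E'
from h import *
k=manip.get_calibration("wrist"); e=manip.current_ee_pos(); R=manip.current_tcp_rot(); p,d=manip.grab_frame("wrist"); W=world(d,k)
cv2.imwrite("pics/w5.png",p[:,:,::-1])
L=(W-e)@T(YAW,0)   # x fwd, z down
m=np.zeros(d.shape,bool); m[3:200,280:360]=1
b=big(m&(d>.05)&(W[...,2]>.03)&(L[...,0]>.05)); P=L[b]; print(b.sum(),P.min(0),P.max(0),"pitch",np.arctan(np.polyfit(P[:,0],-P[:,2],1)[0]), "y slope",np.polyfit(P[:,0],P[:,1],1),"mean",P.mean(0))
D=manip.get_calibration("top"); p,d=manip.grab_frame("top"); Wt=world(d,D); cv2.imwrite("pics/t5.png",cv2.resize(p[50:250,230:430,::-1],None,fx=3,fy=3,interpolation=2))
D=manip.get_calibration("scene"); q,ds=manip.grab_frame("scene"); Ws=world(ds,D)
for n,V in (("top",Wt),("scene",Ws)):
    c=(V-F)@T(YAW,0)
    for x in np.arange(.005,.17,.03):
        s=(abs(c[...,0]-x)<.008)&(abs(c[...,1])<.09)&(V[...,2]>.09)&(V[...,2]<.3); print(n,round(x,3),s.sum(),np.median(V[s][:,2]) if s.any() else None)
E
```

```text
14583 [ 0.0501 -0.0122 -0.0524] [ 0.098   0.0119 -0.0254] pitch 0.4576461718899936 y slope [-0.0117  0.0005] mean [ 0.0761 -0.0004 -0.0398]
top 0.005 573 0.09893771320120394
top 0.035 1057 0.179038719006614
top 0.065 565 0.16800925170971412
top 0.095 520 0.1529130219965114
top 0.125 476 0.13769520792319917
top 0.155 451 0.12220990272135117
scene 0.005 0 None
scene 0.035 514 0.19150206878144627
scene 0.065 910 0.1756776038162708
scene 0.095 963 0.15825300615888319
scene 0.125 978 0.14040987948047068
scene 0.155 1064 0.12214155088952702
```

View pics/t5.png

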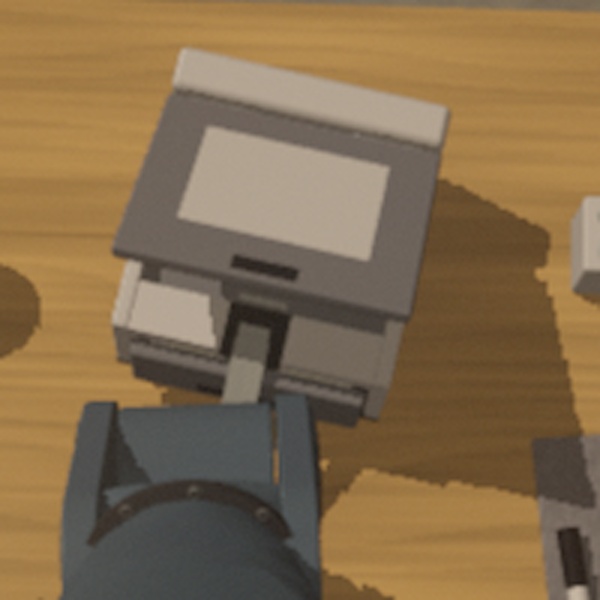

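The cover is swinging open: its front edge is already about 75 mm up, and the blade in the notch is plainly visible. Next I withdraw the opener and lay it back.

```bash
python3 - <<'E'
from h import *
e=manip.current_ee_pos(); d=T(YAW,0)[:,0]
manip.dwell(.8)
manip.move_l(e+.04*K-.03*d,None,.08); manip.move_l(e+.12*K-.09*d,None,.15)
OY=np.arctan2(-.0709,.1895); od=np.array([np.cos(OY),np.sin(OY),0]); G=np.array([.4937,-.3429,0])-.04*od; R=T(OY,-.3)
manip.move_ptp(G+.16*K,R); manip.move_l(G+.03*K,None,.15); manip.dwell(.2)
f0=manip.current_force()
for z in (.018,.0145,.0125,.0115,.0105):
    manip.move_l(G+z*K,None,.03); f=manip.current_force()-f0
    if f[2]>4: break
print(z,f,manip.current_ee_pos())
manip.set_gripper(.6,40); manip.dwell(.2)
manip.move_l(G+.15*K,None,.12); manip.dwell(.3)
for c in("top","scene"):
    p,dd=manip.grab_frame(c); W=world(dd,manip.get_calibration(c)); cv2.imwrite(f"pics/{c}6.png",p[:,:,::-1])
    C=(W-F)@T(YAW,0); s=(C[...,0]>.05)&(C[...,0]<.25)&(abs(C[...,1])<.08)&(W[...,2]>.115); print(c,"cover pts",s.sum(),np.percentile(W[s],[1,99],axis=0))
p,_=manip.grab_frame("wrist"); cv2.imwrite("pics/w6.png",p[:,:,::-1])
a=np.hstack([cv2.resize(cv2.imread(f"pics/{n}.png"),(400,300)) for n in("scene6","w6")]);cv2.imwrite("pics/c6.png",a)
print(manip.current_force(),manip.current_time())
E
```

```text
0.0105 [-0.2024  0.2945  7.0947] [ 0.4563 -0.329   0.011 ]
top cover pts 1443 [[ 0.7243 -0.0935  0.1179]
 [ 0.7942  0.062   0.2666]]
scene cover pts 7509 [[ 0.7349 -0.0979  0.1168]
 [ 0.8079  0.0577  0.2616]]
[0.5142 0.4773 0.1844] 38.2667
```

View pics/c6.png

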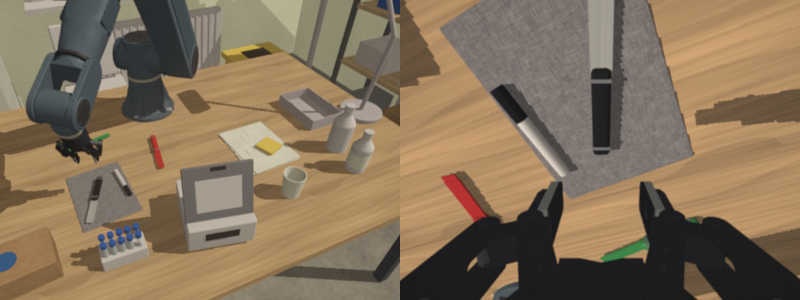

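The cover stands open at its stop: its edge is about 0.26 m up, where 1.25 rad should put it. The opener lies flat and free on the mat, and the marker hasn't moved.

```bash
python3 -c "
from bench import manip
print(manip.sign_off())"
```

```text
the job is handed in; nothing more can be done
None
```

The job is handed in at about 38 s: the drawer clicked home, the blade levered the cover off its catch and it sprang fully open, and the opener lies flat on its mat; no verdict came back from the sign-off.

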